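# Nip a head tube in the frame builder's tube fixture

## Robot

A 7-joint arm with a two-finger parallel gripper is mounted at the origin on the work surface. World frame = base frame: x ahead of the robot, y to its left, z up, the work surface at z = 0. Lengths are in m, angles in rad, forces in N, time in s.
With the tool pointing down it reaches from about 0.4 to 0.875 m from the base axis. Payload 6.5 kg.
Tool frame: the origin (TCP) lies midway between the tips of the shut fingers; the grasp point (between the pads) lies 19 mm behind it; z points along the fingers, y is the line along which they close (so a half turn about z gives the same grasp; the last joint's range is limited). The gripper opens to 85 mm and grips with 20 to 120 N. Pads are 22 mm wide; open, the fingers measure 114 mm over their backs; the gripper's body (76 mm by 85 mm) begins 54 mm behind the grasp point. The pads swing forward as they close: fully open they stand 13 mm farther back than shut.
Start: joints at [-1.322, 0.536, -0.004, 1.538, 0.003, 1.067, -0.071], TCP at [0.201, 0.618, 0.2] pointing down, gripper open.
Joint ranges: [-2.7, 2.7], [-0.37, 2.16], [-1.27, 1.26], [0.24, 2.4], [-1.31, 4.45], [0.19, 1.91], [-2.76, 2.76]. Speed limits (rad/s): [2.39, 2.39, 3.14, 3.14, 3.14, 3.14, 3.14].

## Interface

Orientations are given as a 3x3 rotation matrix whose columns are the frame's x, y, z axes.
In Python, from station import * gives the robot as it stands. The module is installed in compiled form; this text tells all that it offers.
- The arm moves only by the tool step_arm, never from a script. Its argument "deltas" is a list of rows, each a list of 5 numbers: the opening, from 0 (shut) to 1 (fully open), then the shift along the tool's x, y, z in units of 0.03 m (1.0 is 0.03 m), then the turn about the tool's z in units of 0.12 rad (1.0 is 0.12 rad). In form: [[jaw, x, y, z, roll], ...]. A call has exactly 8 rows; each row shifts and turns the commanded pose from where the row before left it, along the tool's axes as they then stand; what a row does not reach is not made up. A row lasts 1/10 s, in which the tool goes at most 50 mm and 8.59 degrees, less where a joint would pass 70% of its speed; a pose out of reach is approached as far as the arm can. A call with a number of a shift or a turn outside -1 to 1 is refused whole. A call with a gripper value outside its range is refused whole. The fingers move at their own pace and stop on an object; "newtons" is the grip in N (left out, the last holds). Time passes only in rows, so rows that do not move let the fingers close, or fill a call up. It gives the time, the measured TCP pose, the force, the opening and the grip force at its end, in the units of the state.
- state(): the state, without advancing time (a new reading comes with each control period).
- get_image(name): name is "scene" or "top" or "wrist"; returns the picture (420x560x3 uint8, red, green, blue); there is no depth.
- calibration(name): a dict with "K" (3x3 intrinsics, pixels), "R" (3x3) and "t" (3): a world point X has camera coordinates R X + t. Camera axes: x right, y down, z forward; pixel columns grow to the right and rows downward; lengths in m; the calibration is good to about 2 mm. A picture is of the moment at which its call begins: read the wrist's pose just before it. calibration takes no time and is no camera call; for the wrist camera it gives the pose at the moment of the call.
- job_done(): hands the job in; it is judged then, once.
The state is a dict: "time": time; "joints": joint angles; "qvel": joint speeds; "joint_torque": joint torques, N m; "position": TCP position; "tcp_rot": TCP orientation; "wrist_force": force on the tool from outside, world axes, zero at the start; "torque": the same for the moment, N m; "width": finger opening in m; "grip_force": force on a finger pad.
Only numpy, scipy, OpenCV 4.12 (cv2) and the standard library are available. Lean on these libraries where they do the work, as an engineer would, in place of code of your own. Each camera call takes 0.05 s, during which the arm holds its last target. There are 200 camera calls.

## Task

Take the steel tube out of its wooden cradle, lay it in the V rail of the tube fixture between tailstock and headstock, and let go of it. Then slide the red tailstock along by its black grip until the tube is pushed fully home against the stop hidden inside the headstock and the brass spring nose is pressed in about half-way (about 4 N), so that the tube stays snugly nipped after you let go. Do not crush the tube, and leave the other things on the bench where they are.

Things in the scene. Friction and masses are not known exactly. Their poses are not given: they have to be found in the camera images.
- tube_mid (a point): loose plain steel tube, 150 mm long, 36 mm outside diameter, about 0.15 kg; this point is its centre, its y axis runs along the tube. The two ends are alike. It starts lying level in the cradle, its axis 55 mm above the bench, across two saddles (each 18 mm long, 45 mm either side of the tube's middle); saddles are 34 mm wide, narrower than the tube, so fingers can straddle tube and saddles from above.
- tube: the same tube (origin at its centre, axes as tube_mid)
- cradle: fixed wooden cradle for the tube, 70 x 130 mm base plate 14 mm thick, origin at the centre of its underside, long side along its y
- fixture: fixed tube fixture with a teal bed 120 mm wide (its x), 530 mm long (its y, from -335 to +195 mm) and 30 mm high; origin on the bench under the middle of the V rail. +y points along the track from the tailstock to the headstock. Axis of V rail, tailstock nose and headstock bore: x = 0, 100 mm above the bench.
- rail_mid (a point): point where the centre of the tube is when it lies in the middle of the V rail (100 mm above the bench), axes as fixture. The straight V rail runs from 85 mm behind (-y) to 90 mm ahead of it; its sides are 34 mm apart, narrower than the tube, and fingers can straddle it down to 40 mm below the tube's axis. The tube slides freely along it (about 1 to 2 N of friction).
- mouth (a point): centre of the headstock's bore mouth, 95 mm ahead (+y) of rail_mid. The bore is 48 mm wide and 58 mm high, so the tube passes with clearance.
- headstock: fixed dark iron headstock, 100 mm wide, 85 mm long from the mouth on, its top 143 mm above the bench. Hidden inside is a solid stop for the tube's end, set anew each time to anywhere from 12 to 42 mm deep behind the mouth; its setting is not given.
- tailstock: red carriage (block 105 mm wide, 60 mm long, its top 114 mm above the bench) that slides on the bed; its origin lies on the bed under nose_rest. It moves only along the fixture's y, up to 175 mm from its rearmost place (nose_rest 170 mm behind rail_mid), stays where it is left, and needs about 11 N to slide.
- grip (a point): centre of the tailstock's black grip fin: 46 mm (fixture x) by 20 mm (fixture y), from 114 to 165 mm above the bench; this point is 140 mm above the bench. Pinch it along the track. It moves with the tailstock.
- nose_rest (a point): centre of the nose's front face when the spring is not pressed; fixed to the tailstock, 115 mm ahead (+y) of the grip point. The nose is a 29 mm brass disc on a 17 mm steel rod, 100 mm above the bench; it yields by 16 mm at most against a spring of 0.5 N per mm (4 N when half-way) and is then rigid.
- wrench: loose steel wrench, 170 mm, a bystander to be left alone
- hammer: loose hammer, 240 mm, a bystander to be left alone
- screwdriver: loose screwdriver with an orange handle, 180 mm, a bystander to be left alone
- brush: loose brush, 160 mm, a bystander to be left alone
- mug: loose blue mug, 80 mm wide, 95 mm high, a bystander to be left alone
- oil: loose white oil bottle with red cap, 52 mm wide, 150 mm high, a bystander to be left alone
- jar: loose green jar, 70 mm wide, 70 mm high, a bystander to be left alone
Things that resemble listed ones, but are neither listed nor needed, are in the scene too. Leave any pink or purple look-alike of the tube alone.

How it is judged:
On the way, in this order (a step that is already met when the one before it is completed fails the run):
1. the tube lies in the V rail, let go (x of tube_mid in the frame of rail_mid between -0.005 and 0.005 m and z of tube_mid in the frame of rail_mid between -0.004 and 0.004 m and angle between the y axis of tube_mid and the y axis of fixture, either way round below 0.06 rad and contact force between the fingers and tube below 0.1 N), for 0.2 s.
2. the tailstock nips the tube against the hidden stop (x of tube_mid in the frame of rail_mid between -0.005 and 0.005 m and z of tube_mid in the frame of rail_mid between -0.004 and 0.004 m and angle between the y axis of tube_mid and the y axis of fixture, either way round below 0.06 rad and contact force between tailstock and tube between 2 and 7 N and contact force between headstock and tube above 0.5 N), for 0.2 s.
At the end, for the whole second after the job is handed in: The tube lies in the V rail (centre within 5 mm sideways and 4 mm in height of the rail's axis, parallel within 0.06 rad), at rest, pressed against the stop inside the headstock (more than 0.5 N) by the tailstock's spring nose with 2 to 7 N, with nothing held (all of step 2 and linear speed of tube below 0.01 m/s); the robot touches nothing.
It fails at once if the tube is crushed: more than 20 N between tailstock and tube or between headstock and tube (contact force between any of tailstock, headstock and tube above 20 N).
It fails at once if a bystander is moved by more than 30 mm (distance of any of wrench, hammer, screwdriver, brush, mug, oil, jar from where it was at the start of the episode above 0.03 m).
It also fails if it takes over 51 s, if anything falls off the work surface, if the arm or the gripper's body presses on something with over 40 N, if the wrist force passes 120 N, or if a joint passes its speed limit or range.

## Working session

There is one attempt and no reset: what is moved stays moved. The work goes in short steps, Python scripts to look and compute and a tool call to move; the robot and the scene stay as the last step left them, time stands still between calls to the robot, and variables do not carry over. Pictures are saved under pics/ and viewed, at most 10 in all, crops included, and the job is handed in when it is done.

Besides the shell and the picture viewer there is one more tool, called as a command line: name --pt "numbers of a row" for each row, then --argument value for the rest. step_arm: Moves the arm, as the interface text tells. Its arguments: {"type":"object","properties":{"deltas":{"type":"array"},"newtons":{"type":"number"}},"required":["deltas"]}

```bash
mkdir -p pics; cat > h.py <<'E'
from station import *
import numpy as np, cv2
def save(n,im): cv2.imwrite(f'pics/{n}.png',im[:,:,::-1])
def ray(c,px,z):
    K,R,t=[np.array(c[k]) for k in ('K','R','t')]
    o=-R.T@t; d=R.T@np.linalg.inv(K)@np.array([px[0],px[1],1.]); return o+d*(z-o[2])/d[2]
def proj(c,X):
    K,R,t=[np.array(c[k]) for k in ('K','R','t')]
    p=K@(R@np.array(X)+t); return p[:2]/p[2]
E
python3 - <<'E'
from h import *
s=state();print({k:np.round(s[k],3).tolist() for k in('time','position','tcp_rot','width','wrist_force')})
a=get_image('top');b=get_image('scene');save('top0',a);save('scene0',b)
for n in('top','scene'):
    c=calibration(n);print(n,np.round(c['K'],1).tolist(),np.round(-np.array(c['R']).T@np.array(c['t']),3),np.round(c['R'],3).tolist())
E
```

```text
{'time': 0.0, 'position': [0.201, 0.617, 0.199], 'tcp_rot': [[-0.951, 0.31, -0.0], [0.31, 0.951, -0.002], [-0.0, -0.002, -1.0]], 'width': 0.086, 'wrist_force': [0.386, 0.474, 0.096]}
top [[430.4, 0.0, 281.2], [0.0, 430.4, 206.9], [0.0, 0.0, 1.0]] [0.319 0.079 1.468] [[-0.027, -1.0, -0.007], [-0.987, 0.028, -0.16], [0.16, 0.003, -0.987]]
scene [[395.4, 0.0, 284.0], [0.0, 395.4, 214.6], [0.0, 0.0, 1.0]] [ 1.187 -0.502  1.224] [[0.697, 0.717, -0.016], [0.56, -0.557, -0.613], [-0.449, 0.418, -0.79]]
```

View pics/top0.png

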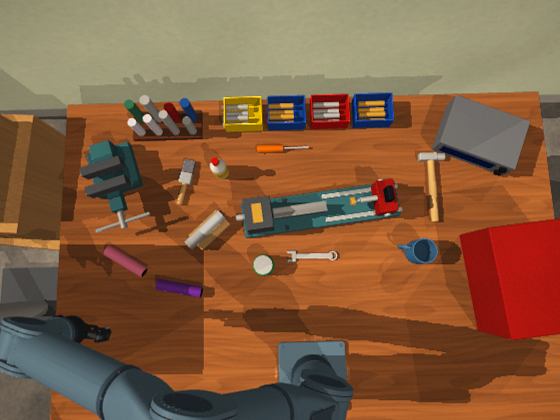

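View pics/scene0.png

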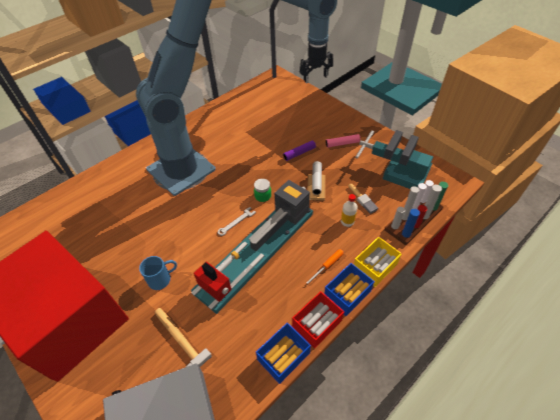

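Top view: the candidates for the tube are the grey one at (207,230) lying in a wooden cradle, and the pink (125,260) and purple (179,287) look-alikes on the bench. The grey steel one in the cradle fits. The fixture runs from the headstock at (258,213) to the red tailstock at (385,197). I'll confirm with an enlarged crop.

```bash
python3 - <<'E'
from h import *
a=cv2.imread('pics/top0.png')[165:265,175:415]
cv2.imwrite('pics/crop0.png',cv2.resize(a,None,fx=3.3,fy=3.3,interpolation=cv2.INTER_CUBIC))
a=cv2.imread('pics/top0.png')
hsv=cv2.cvtColor(a,cv2.COLOR_BGR2HSV)
c=calibration('top')
m=cv2.inRange(hsv,(80,80,30),(100,255,200)); m[:, :225]=0;m[:,410:]=0;m[:165]=0;m[245:]=0
ys,xs=np.nonzero(m);print(cv2.minAreaRect(np.c_[xs,ys].astype(np.float32)))
m=cv2.inRange(hsv,(0,0,110),(180,70,255)); m[:, :180]=0;m[:,232:]=0;m[:205]=0;m[255:]=0
n,l,st,ce=cv2.connectedComponentsWithStats(m);i=1+st[1:,4].argmax();ys,xs=np.nonzero(l==i)
r=cv2.minAreaRect(np.c_[xs,ys].astype(np.float32));print(r,[np.round(ray(c,p,.06),3) for p in cv2.boxPoints(r)])
E
```

```text
((320.19989013671875, 209.02899169921875), (34.709835052490234, 155.72093200683594), 81.75367736816406)
((204.50001525878906, 229.5), (10.206767082214355, 46.63706970214844), 47.121097564697266) [array([0.441, 0.405, 0.06 ]), array([0.543, 0.293, 0.06 ]), array([0.517, 0.27 , 0.06 ]), array([0.415, 0.382, 0.06 ])]
```

View pics/crop0.png

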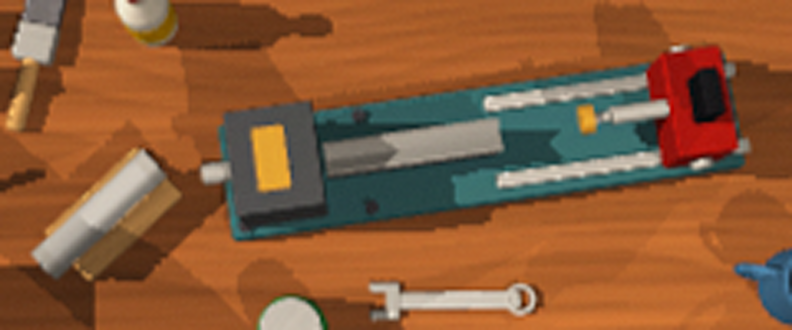

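The crop confirms it: the grey steel tube lies on the wooden cradle, from about (45,262) to (150,165) in the crop. The brass nose is at crop (587,118) and the black grip at (707,93).

```bash
python3 - <<'E'
from h import *
c=calibration('top'); f=lambda x,y,z: ray(c,(175+(x+.5)/3.3-.5,165+(y+.5)/3.3-.5),z)
a=f(45,262,.055);b=f(150,165,.055);print('tube ends',a,b,'mid',(a+b)/2)
ang=lambda v:np.degrees(np.arctan2(v[1],v[0]))
print('len',np.linalg.norm(a-b),ang(a-b))
n=f(587,118,.1);r0=f(501,135,.09);m=f(325,157,.09);print('nose',n,'rail',r0,m,ang(m-r0))
# headstock top, front edge mid and rear edge mid
hf=f(318,156,.143);hr=f(232,166,.143);g=f(707,93,.165);print('hs',hf,hr,'grip',g,ang(hf-g),np.linalg.norm((hf-g)[:2]))
E
```

```text
tube ends [0.43262096 0.39190176 0.055     ] [0.52723854 0.28683202 0.055     ] mid [0.47992975 0.33936689 0.055     ]
len 0.14139355299555587 132.00372335428813
nose [ 0.55489397 -0.14729792  0.1       ] rail [ 0.54208359 -0.06365043  0.09      ] [0.52513811 0.10982272 0.09      ] 95.57915736502508
hs [0.51834505 0.1152329  0.143     ] [0.51111444 0.19654122 0.143     ] grip [ 0.56413991 -0.24957073  0.165     ] 97.15507738179829 0.36766677152860866
```

step_arm --pt "1 0 0 0 1" --pt "1 0 0 0 1" --pt "1 0 0 0 1" --pt "1 0 0 0 1" --pt "1 0 0 0 0.4" --pt "1 0 0 0 0" --pt "1 0 0 0 0" --pt "1 0 0 0 0"

```text
time: 0.9
position: [0.2012, 0.6179, 0.1994]
tcp_rot: [[-0.666, 0.746, -0.0], [0.746, 0.666, -0.0], [-0.0, -0.0, -1.0]]
wrist_force: [1.1, 0.8, 0.3]
width: 0.0852
grip_force: 0.0
```

step_arm --pt "1 -1 0 0 0" --pt "1 -1 0 0 0" --pt "1 -1 0 0 0" --pt "1 -1 0 0 0" --pt "1 -1 0 0 0" --pt "1 -1 0 0 0" --pt "1 -1 0 0 0" --pt "1 -1 0 0 0"

```text
time: 1.7
position: [0.3618, 0.4379, 0.1997]
tcp_rot: [[-0.666, 0.746, 0.0], [0.746, 0.666, 0.0], [0.0, 0.0, -1.0]]
wrist_force: [0.3, 1.5, -0.3]
width: 0.0854
grip_force: 0.0
```

step_arm --pt "1 -1 0.2 0 0" --pt "1 -1 0.2 0 0" --pt "1 -1 0.2 0 0" --pt "1 -1 0.2 0 0" --pt "1 -1 0 0 0" --pt "1 0 0 0 0" --pt "1 0 0 0 0" --pt "1 0 0 0 0"

```text
time: 2.5
position: [0.4777, 0.344, 0.1995]
tcp_rot: [[-0.667, 0.745, -0.001], [0.745, 0.667, 0.001], [0.001, -0.0, -1.0]]
wrist_force: [-0.5, 0.3, 1.0]
width: 0.0856
grip_force: 0.0
```

```bash
python3 - <<'E'
from h import *
c=calibration('wrist');w=get_image('wrist');save('w1',w)
print(np.round(state()['position'],4));np.save('c1.npy',c,allow_pickle=True)
print(proj(c,(.48,.34,.055)))
E
```

```text
[0.4776 0.3442 0.1995]
[280.16951206 193.00144528]
```

View pics/w1.png

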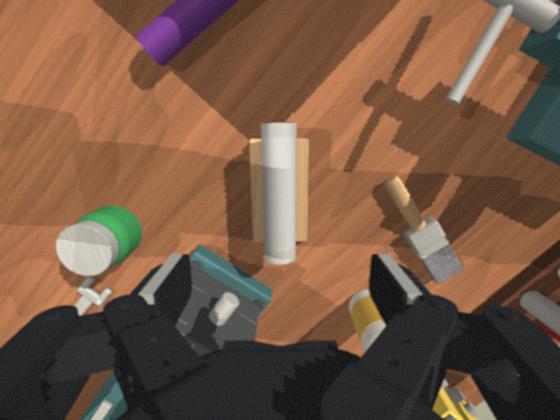

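The tube appears upright in the wrist view, ends at about (279,123) and (280,262), with the cradle plate around it.

```bash
python3 - <<'E'
from h import *
c=np.load('c1.npy',allow_pickle=True).item();a=cv2.imread('pics/w1.png');h=cv2.cvtColor(a,cv2.COLOR_BGR2HSV)
m=cv2.inRange(h,(0,0,90),(180,45,255));m[:,:245]=0;m[:,312:]=0;m[:110]=0;m[270:]=0
n,l,st,ce=cv2.connectedComponentsWithStats(m);i=1+st[1:,4].argmax();ys,xs=np.nonzero(l==i);print(st[i])
P=[]
for y in range(135,240,5):
    q=xs[ys==y]; p=ray(c,((q.min()+q.max())/2,y),.058);P.append(p)
P=np.array(P);v=np.polyfit(P[:,0],P[:,1],1);print('ang',np.degrees(np.arctan(v[0]))+180)
x=(xs[ys==185].min()+xs[ys==185].max())/2
# ends: far end top edge z~.07 ; near end top edge
yt,yb=ys.min(),ys.max();A=ray(c,(x,yt),.073);B=ray(c,(x,yb),.04)
print(yt,yb,A,B,np.linalg.norm((A-B)[:2]),'mid',(A+B)/2)
s=state();R=np.array(s['tcp_rot']);
for px in((x,yt),(x,yb)): print([np.round(ray(c,px,z),4) for z in(.04,.055,.073)])
print('camera',-np.array(c['R']).T@c['t'])
M=np.append(((A+B)/2)[:2],.055);print('tool delta',R.T@(M-s['position']),P[[0,-1]],np.degrees(np.arctan2(R[1,0],R[0,0])))
E
```

```text
[ 261  122   35  142 4505]
ang 132.16345528959863
122 263 [0.42894881 0.3945859  0.073     ] [0.53936852 0.27061777 0.04      ] 0.1660138841658097 mid [0.48415867 0.33260184 0.0565    ]
[array([0.4286, 0.3947, 0.04  ]), array([0.4288, 0.3947, 0.055 ]), array([0.4289, 0.3946, 0.073 ])]
[array([0.5394, 0.2706, 0.04  ]), array([0.5346, 0.2761, 0.055 ]), array([0.5288, 0.2827, 0.073 ])]
camera [0.43199831 0.39350695 0.37476148]
tool delta [-0.01318458 -0.00282846  0.14451419] [[0.43700294 0.384671   0.058     ]
 [0.51097359 0.30341898 0.058     ]] 131.85449573046358
```

step_arm --pt "1 -0.17 -0.09 0.9 -0.04" --pt "1 0 0 1 0" --pt "1 0 0 1 0" --pt "1 0 0 1 0" --pt "1 0 0 0.8 0" --pt "1 0 0 0.5 0" --pt "1 0 0 0.3 0" --pt "1 0 0 0 0"

```text
time: 3.35
position: [0.4794, 0.3375, 0.034]
tcp_rot: [[-0.67, 0.743, -0.001], [0.743, 0.67, -0.001], [0.0, -0.001, -1.0]]
wrist_force: [-0.0, 0.1, -0.2]
width: 0.0854
grip_force: 0.0
```

step_arm --pt "0.2 0 0 0 0" --pt "0.2 0 0 0 0" --pt "0.2 0 0 0 0" --pt "0.2 0 0 0 0" --pt "0.2 0 0 0 0" --pt "0.2 0 0 0 0" --pt "0.2 0 0 0 0" --pt "0.2 0 0 0 0" --newtons 40

```text
time: 4.15
position: [0.4817, 0.3385, 0.0381]
tcp_rot: [[-0.669, 0.743, 0.003], [0.743, 0.669, 0.003], [0.0, 0.004, -1.0]]
wrist_force: [-6.0, -3.7, 27.3]
width: 0.017
grip_force: 17.7
```

Only 17 mm opening and an upward force, so this is not the expected grasp. I'll look.

```bash
python3 - <<'E'
from h import *
w=get_image('wrist');b=get_image('scene');b=cv2.resize(b[150:255,260:400],None,fx=4,fy=4,interpolation=cv2.INTER_CUBIC)
o=np.zeros((420*1+0,0,3),np.uint8);im=np.hstack([cv2.resize(w,(400,300)),cv2.resize(b,(400,300))]);save('chk',im)
s=state();print(s['width'],s['grip_force'],s['wrist_force'],s['position'])
E
```

```text
0.01738733806493816 17.657061517238617 [-5.04888395 -3.4730977  26.66550417] [0.48171958 0.33845523 0.0381197 ]
```

View pics/chk.png

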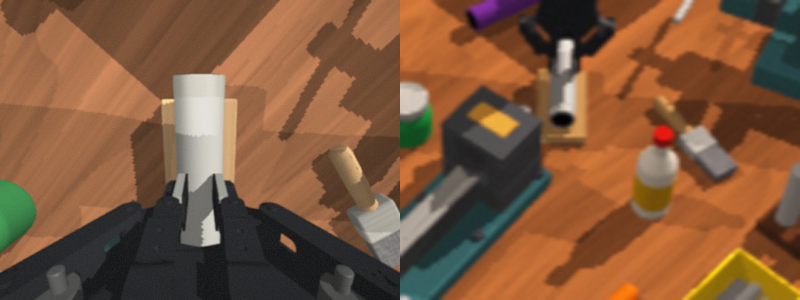

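The tube is still in the cradle. The finger tips have closed on its upper half, at about (185–225,180) in the left view, and slipped up. I'll open, go lower and close again.

step_arm --pt "1 0 0 0 0" --pt "1 0 0 0 0" --pt "1 0 0 0 0" --pt "1 0 0 0 0" --pt "1 0 0 0.15 0" --pt "1 0 0 0.15 0" --pt "1 0 0 0 0" --pt "1 0 0 0 0"

```text
time: 5.05
position: [0.4799, 0.3371, 0.0253]
tcp_rot: [[-0.669, 0.743, -0.0], [0.743, 0.669, -0.0], [-0.0, -0.001, -1.0]]
wrist_force: [-0.2, 0.1, -0.0]
width: 0.0855
grip_force: 0.0
```

```bash
python3 - <<'E'
from h import *
c=calibration('wrist');s=state();w=get_image('wrist');print(s['width'],s['wrist_force'],s['position'])
im=cv2.resize(w,(800,600));save('chk2',im)
R=np.array(s['tcp_rot']);X=np.array(s['position'])
for d in(0,.019,.032):
    print(d,[np.round(proj(c,X-R[:,2]*d+R[:,1]*k)*800/560) for k in(-.04,0,.04)])
E
```

```text
0.08548783714484955 [-0.18736368  0.13444395 -0.0087249 ] [0.479875   0.33712173 0.02525913]
0 [array([311., 338.]), array([403., 338.]), array([494., 338.])]
0.019 [array([302., 355.]), array([403., 355.]), array([504., 355.])]
0.032 [array([294., 370.]), array([403., 370.]), array([512., 370.])]
```

View pics/chk2.png

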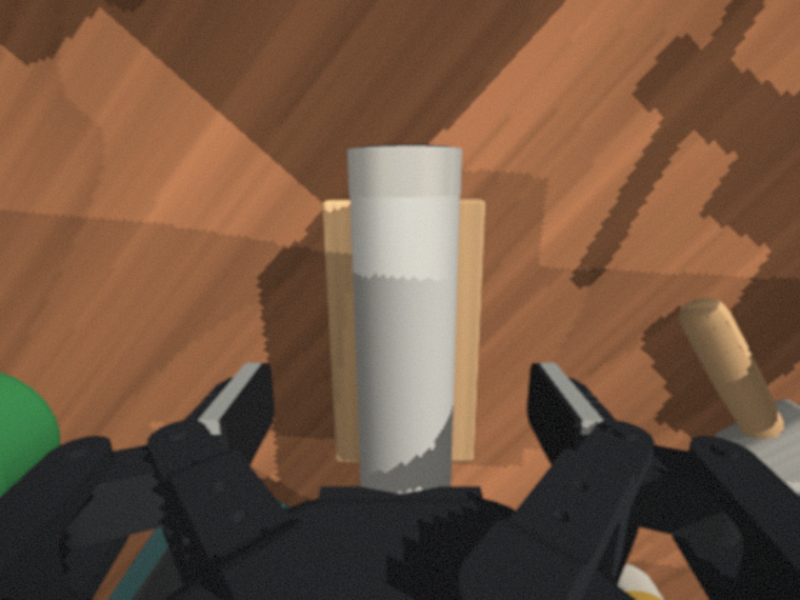

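The tube is unmoved and centred between the open fingers, at x about 405 with fingers at 260 and 540. Closing now.

step_arm --pt "0.6 0 0 0 0" --pt "0.5 0 0 0 0" --pt "0.4 0 0 0 0" --pt "0.35 0 0 0 0" --pt "0.35 0 0 0 0" --pt "0.35 0 0 0 0" --pt "0.35 0 0 0 0" --pt "0.35 0 0 0 0" --newtons 40

```text
time: 5.9
position: [0.4813, 0.3384, 0.0263]
tcp_rot: [[-0.669, 0.743, 0.002], [0.743, 0.669, 0.002], [-0.0, 0.003, -1.0]]
wrist_force: [4.0, 3.2, 4.7]
width: 0.0322
grip_force: 39.5
```

step_arm --pt "0.8 0 0 0 0" --pt "0.8 0 0 0 0" --pt "0.8 0 0.06 0.1 0" --pt "0.8 0 0 0.1 0" --pt "0.5 0 0 0 0" --pt "0.35 0 0 0 0" --pt "0.35 0 0 0 0" --pt "0.35 0 0 0 0" --newtons 40

```text
time: 6.7
position: [0.4813, 0.3384, 0.0197]
tcp_rot: [[-0.669, 0.743, -0.0], [0.743, 0.669, -0.0], [-0.0, -0.0, -1.0]]
wrist_force: [-0.5, 0.1, 1.2]
width: 0.0337
grip_force: 39.9
```

step_arm --pt "0.35 0 0 0 0" --pt "0.35 0 0 0 0" --pt "0.35 0 0 0 0" --pt "0.35 0 0 0 0" --pt "0.35 0 0 0 0" --pt "0.35 0 0 0 0" --pt "0.35 0 0 0 0" --pt "0.35 0 0 0 0"

```text
time: 7.5
position: [0.4813, 0.3384, 0.0197]
tcp_rot: [[-0.669, 0.743, -0.0], [0.743, 0.669, -0.0], [-0.0, -0.0, -1.0]]
wrist_force: [-1.4, -0.8, 3.9]
width: 0.0344
grip_force: 40.0
```

The grip is sound at 34.4 mm and 40 N. Next: lift and turn.

step_arm --pt "0.35 0 0 -0.5 0" --pt "0.35 0 0 -1 0" --pt "0.35 0 0 -1 0.4" --pt "0.35 0 0 -1 1" --pt "0.35 0 0 -1 1" --pt "0.35 0 0 -0.8 1" --pt "0.35 0 0 0 1" --pt "0.35 0 0 0 0.5"

```text
time: 8.3
position: [0.4822, 0.3394, 0.1807]
tcp_rot: [[-0.14, 0.99, 0.003], [0.99, 0.14, 0.003], [0.002, 0.003, -1.0]]
wrist_force: [0.3, -0.1, -1.6]
width: 0.0344
grip_force: 40.3
```

step_arm --pt "0.35 -0.5 0 0 0" --pt "0.35 -0.9 0 0 0" --pt "0.35 -0.9 0 0 0" --pt "0.35 -0.9 0 0 0" --pt "0.35 -0.9 0 0 0" --pt "0.35 -0.9 0 0 0" --pt "0.35 -0.9 0 0 0" --pt "0.35 -0.9 0 0 0"

```text
time: 9.1
position: [0.5108, 0.1342, 0.179]
tcp_rot: [[-0.145, 0.989, 0.0], [0.989, 0.145, -0.0], [-0.0, 0.0, -1.0]]
wrist_force: [0.2, -0.2, -1.3]
width: 0.0341
grip_force: 40.3
```

step_arm --pt "0.35 -0.9 0 0 0" --pt "0.35 -0.9 0 0 0" --pt "0.35 -0.9 0 0 0" --pt "0.35 -0.6 0 0 0" --pt "0.35 -0.2 0 0 0" --pt "0.35 0 0 0 0" --pt "0.35 0 0 0 0" --pt "0.35 0 0 0 0"

```text
time: 9.9
position: [0.5258, 0.0341, 0.1786]
tcp_rot: [[-0.147, 0.989, -0.0], [0.989, 0.147, 0.001], [0.001, -0.0, -1.0]]
wrist_force: [0.5, -0.0, -1.4]
width: 0.0337
grip_force: 40.3
```

```bash
python3 - <<'E'
from h import *
c=calibration('wrist');s=state();w=get_image('wrist');print(s['width'],s['wrist_force'],s['position'],s['tcp_rot'])
np.save('c2.npy',c,allow_pickle=True);save('w2',w)
d=np.array([-.1385,.99,0]);r=np.array([.531,.021,0])
for k,z in((.095,.1),(.09,.09),(-.085,.09),(0,.1),(-.17,.1)): print(k,np.round(proj(c,r+d*k+[0,0,z])))
E
```

```text
0.03371841700368485 [ 0.46562962 -0.02125728 -1.42138342] [0.52583087 0.03407149 0.17856109] [[-1.46620840e-01  9.89192757e-01 -1.35702084e-04]
 [ 9.89192617e-01  1.46620892e-01  5.30025494e-04]
 [ 5.44194141e-04 -5.65227166e-05 -9.99999850e-01]]
0.095 [286. 106.]
0.09 [286. 113.]
-0.085 [283. 297.]
0 [285. 219.]
-0.17 [283. 374.]
```

View pics/w2.png

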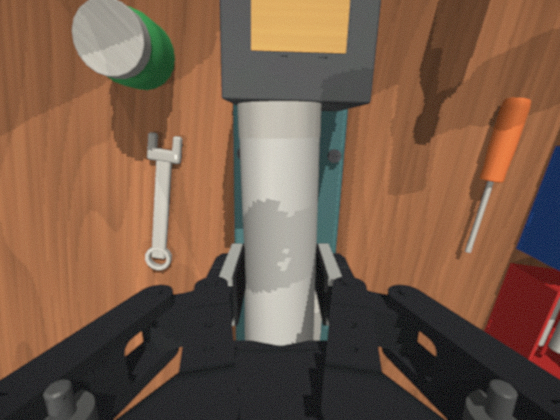

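The tube is held square over the rail. The headstock's front edge runs from about (222,98) to (370,104), and the teal bed edges are near x=236 and x=345. I'll measure the fixture's centreline from these.

```bash
python3 - <<'E'
from h import *
c=np.load('c2.npy',allow_pickle=True).item();a=cv2.imread('pics/w2.png');h=cv2.cvtColor(a,cv2.COLOR_BGR2HSV)
s=state();T=np.array(s['tcp_rot']);X=np.array(s['position'])
tool=lambda p:np.round((T.T@(p-X))*1000,1)
m=cv2.inRange(h,(75,60,20),(100,255,255))
for y in range(115,235,20):
    q=np.nonzero(m[y,225:365])[0]+225;L,R=ray(c,(q.min()-.5,y),.03),ray(c,(q.max()+.5,y),.03);print(y,q.min(),q.max(),tool(L),tool(R),tool((L+R)/2))
for y in range(10,100,15):
    g=(h[y,:,2]<75)&(h[y,:,1]<90); q=np.nonzero(g[200:400])[0]+200
    if len(q): L,R=ray(c,(q.min()-.5,y),.143),ray(c,(q.max()+.5,y),.143);print('hs',y,q.min(),q.max(),tool(L),tool(R),tool((L+R)/2))
g=h[60:130,228,2];print(g.tolist())
g=h[60:130,350,2];print(g.tolist())
for y in(100,102,104):print(y,tool(ray(c,(290,y),.143)))
for y in(115,160,220):
    q=np.nonzero((h[y,:,1]<40)&(h[y,:,2]>110))[0];q=q[(q>230)&(q<330)];print('tube',y,q.min(),q.max(),tool(ray(c,((q.min()+q.max())/2,y),X[2]+.036)))
for y in(102,103):print('tube end',tool(ray(c,(283,y),X[2]+.054)))
E
```

```text
115 235 346 [ 76.7 -48.1 148.6] [ 76.7  68.  148.6] [ 76.7   9.9 148.6]
135 234 344 [ 56.6 -50.  148.6] [ 56.6  67.1 148.6] [ 56.6   8.5 148.6]
155 235 342 [ 35.7 -49.8 148.6] [ 35.7  66.2 148.6] [ 35.7   8.2 148.6]
175 235 340 [ 14.  -50.7 148.6] [ 14.1  65.2 148.6] [ 14.1   7.3 148.6]
195 235 339 [ -8.4 -51.6 148.6] [ -8.4  65.3 148.5] [ -8.4   6.9 148.5]
215 236 337 [-31.6 -51.4 148.5] [-31.6  64.3 148.5] [-31.6   6.4 148.5]
hs 70 372 372 [101.3  58.5  35.6] [101.3  59.2  35.6] [101.3  58.9  35.6]
hs 85 333 362 [92.2 33.6 35.6] [92.2 53.4 35.6] [92.2 43.5 35.6]
[96, 94, 94, 93, 93, 96, 94, 93, 93, 93, 94, 96, 93, 95, 98, 92, 97, 89, 97, 96, 92, 92, 95, 96, 95, 95, 96, 94, 96, 99, 95, 96, 99, 98, 96, 92, 95, 78, 62, 51, 66, 114, 157, 175, 170, 173, 173, 176, 175, 172, 179, 173, 178, 177, 176, 175, 172, 178, 177, 172, 175, 173, 176, 174, 172, 173, 174, 173, 170, 165]
[94, 93, 88, 95, 89, 94, 99, 93, 90, 84, 85, 80, 81, 79, 79, 81, 81, 79, 79, 81, 83, 80, 79, 81, 82, 81, 77, 88, 79, 84, 78, 83, 79, 82, 77, 86, 78, 78, 79, 78, 75, 62, 53, 39, 36, 38, 34, 58, 96, 118, 126, 125, 130, 128, 128, 130, 132, 129, 129, 135, 135, 137, 136, 141, 141, 137, 140, 142, 142, 138]
100 [82.9  5.7 35.6]
102 [81.6  5.7 35.6]
104 [80.4  5.7 35.6]
tube 115 239 319 [ 71.2  -1.4 -36. ]
tube 160 241 317 [ 51.3  -1.4 -36. ]
tube 220 245 317 [ 22.   -0.4 -36. ]
tube end [ 75.4   0.2 -54. ]
tube end [ 75.1   0.2 -54. ]
```

step_arm --pt "0.35 0 0 0 0.27" --pt "0.35 -0.39 0.26 0 0" --pt "0.35 0 0 0.5 0" --pt "0.35 0 0 1 0" --pt "0.35 0 0 1 0" --pt "0.35 0 0 0.5 0" --pt "0.35 0 0 0 0" --pt "0.35 0 0 0 0"

```text
time: 10.75
position: [0.5358, 0.0213, 0.089]
tcp_rot: [[-0.112, 0.994, 0.001], [0.994, 0.112, -0.0], [-0.001, 0.0, -1.0]]
wrist_force: [0.3, -0.9, -1.0]
width: 0.0344
grip_force: 40.3
```

```bash
python3 - <<'E'
from h import *
c=calibration('wrist');s=state();w=get_image('wrist');b=get_image('scene');print(s['width'],s['wrist_force'],s['position'],s['tcp_rot'])
b=cv2.resize(b[170:310,190:330],(420,420),interpolation=cv2.INTER_CUBIC)
save('w3',np.hstack([cv2.resize(w,(380,285)),cv2.resize(b,(285,285))]));save('w3full',w);np.save('c3.npy',c,allow_pickle=True)
E
```

```text
0.034400347229139906 [ 0.34127661 -0.94883302 -1.04379962] [0.53579386 0.02131783 0.08896886] [[-1.11668872e-01  9.93745343e-01  5.06296869e-04]
 [ 9.93745344e-01  1.11669102e-01 -4.51076978e-04]
 [-5.04793363e-04  4.52758899e-04 -9.99999770e-01]]
```

View pics/w3.png

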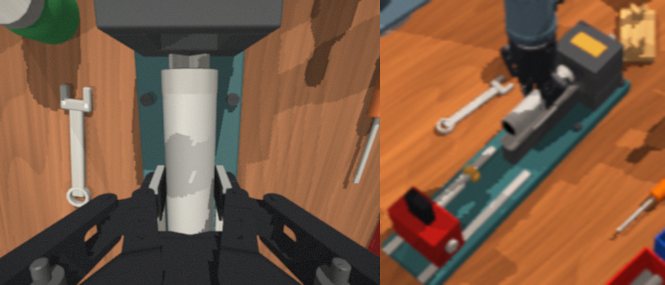

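The tube (x≈190 in the left view) is in line with the rail (x≈189) and the bore (x≈189.5). Lowering onto the rail.

step_arm --pt "0.35 0 0 0.3 0" --pt "0.35 0 0 0.2 0" --pt "0.35 0 0 0.1 0" --pt "0.35 0 0 0.1 0" --pt "0.35 0 0 0.05 0" --pt "0.35 0 0 0 0" --pt "0.35 0 0 0 0" --pt "0.35 0 0 0 0"

```text
time: 11.65
position: [0.5352, 0.022, 0.0663]
tcp_rot: [[-0.112, 0.994, 0.0], [0.994, 0.112, 0.0], [0.0, 0.0, -1.0]]
wrist_force: [-0.6, 0.8, -1.2]
width: 0.0344
grip_force: 40.3
```

step_arm --pt "0.35 0 0 0.03 0" --pt "0.35 0 0 0.02 0" --pt "0.35 0 0 0 0" --pt "0.35 0 0 0 0" --pt "0.35 0 0 0 0" --pt "0.35 0 0 0 0" --pt "0.35 0 0 0 0" --pt "0.35 0 0 0 0"

```text
time: 12.45
position: [0.5355, 0.022, 0.0648]
tcp_rot: [[-0.112, 0.994, 0.001], [0.994, 0.112, 0.0], [-0.0, 0.001, -1.0]]
wrist_force: [1.6, -0.1, -0.1]
width: 0.0339
grip_force: 40.4
```

Contact is felt, since the tube's weight has come off the wrist. Releasing and retreating.

step_arm --pt "0.5 0 0 0 0" --pt "0.6 0 0 0 0" --pt "0.8 0 0 0 0" --pt "1 0 0 0 0" --pt "1 0 0 0 0" --pt "1 0 0 -0.5 0" --pt "1 0 0 -0.9 0" --pt "1 0 0 -0.9 0"

```text
time: 13.25
position: [0.5348, 0.0217, 0.1351]
tcp_rot: [[-0.112, 0.994, -0.0], [0.994, 0.112, -0.0], [-0.0, -0.0, -1.0]]
wrist_force: [0.4, -0.1, -0.5]
width: 0.0851
grip_force: 0.0
```

step_arm --pt "1 0 0 -0.9 0" --pt "1 0 0 -0.9 0" --pt "1 0 0 -0.9 0" --pt "1 -0.9 0 0 0" --pt "1 -0.9 0 0 0" --pt "1 -0.9 0 0 0" --pt "1 -0.9 0 0 0" --pt "1 -0.9 0 0 0"

```text
time: 14.05
position: [0.5502, -0.1134, 0.2158]
tcp_rot: [[-0.112, 0.994, 0.001], [0.994, 0.112, 0.0], [-0.0, 0.001, -1.0]]
wrist_force: [1.0, 0.1, -0.6]
width: 0.0854
grip_force: 0.0
```

```bash
python3 - <<'E'
from h import *
c=calibration('wrist');s=state();w=get_image('wrist');print(s['width'],s['wrist_force'],s['position'],s['joints'])
save('w4',w);np.save('c4.npy',c,allow_pickle=True);print(c['R'].round(4).tolist() if hasattr(c['R'],'round') else c['R'])
E
```

```text
0.08535403369671497 [ 1.00848591  0.10110827 -0.55500712] [ 0.55023213 -0.1133613   0.21581624] [-0.27124331  0.39790333  0.51388734  1.78454604 -0.22619553  1.01683491
  0.44107179]
[[0.9937, 0.112, 0.0006], [0.1078, -0.9576, 0.2672], [0.0305, -0.2654, -0.9636]]
```

View pics/w4.png

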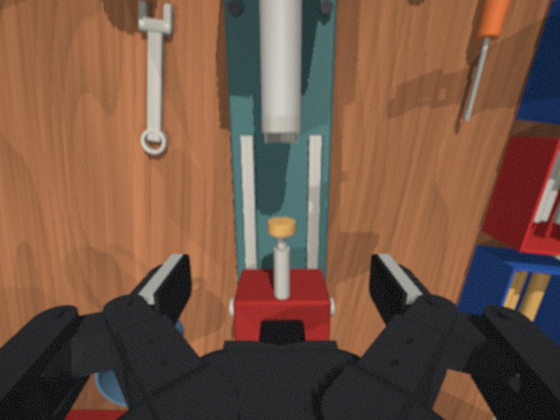

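The tube lies in the rail with its rear end at (281,130). The nose disc is at (282,219–237) and the grip fin is at about (282,335) on the red block.

```bash
python3 - <<'E'
from h import *
c=np.load('c4.npy',allow_pickle=True).item();a=cv2.imread('pics/w4.png');h=cv2.cvtColor(a,cv2.COLOR_BGR2HSV)
s=state();T=np.array(s['tcp_rot']);X=np.array(s['position'])
tool=lambda p:np.round((T.T@(p-X))*1000,1)
m=cv2.inRange(h,(12,120,100),(28,255,255));m[:,:260]=0;m[:,305:]=0;m[:205]=0;m[250:]=0
ys,xs=np.nonzero(m);print('nose px',xs.min(),xs.max(),ys.min(),ys.max())
for y in(ys.min(),ys.max()):print(tool(ray(c,((xs.min()+xs.max())/2,y),.1145)),tool(ray(c,((xs.min()+xs.max())/2,y),.1)),)
print('tube col',h[115:150,281,2].tolist())
for y in(129,131,133):print('tube end',y,tool(ray(c,(281,y),.118)))
m=cv2.inRange(h,(80,60,20),(100,255,255))
for y in(150,180,210,240):
    q=np.nonzero(m[y,222:342])[0]+222;L,R=ray(c,(q.min()-.5,y),.03),ray(c,(q.max()+.5,y),.03);print('bed',y,q.min(),q.max(),tool(L),tool(R),tool((L+R)/2))
for y in(20,60,100):
    q=np.nonzero((h[y,:,1]<45)&(h[y,:,2]>110))[0];q=q[(q>250)&(q<312)];print('tube',y,q.min(),q.max(),tool(ray(c,((q.min()+q.max())/2,y),.103)))
red=cv2.inRange(h,(0,150,60),(8,255,255))|cv2.inRange(h,(174,150,60),(180,255,255));red[:250]=0;red[:,:225]=0;red[:,340:]=0;red[345:]=0
for y in(285,300,320):
    q=np.nonzero(red[y])[0];print('red',y,q.min(),q.max(),tool(ray(c,((q.min()+q.max())/2,y),.114)))
E
```

```text
nose px 269 294 218 235
[-14.2   1.4 101.8] [-18.7   1.5 116.3]
[-31.8   1.6 101.9] [-37.2   1.7 116.4]
tube col [204, 199, 198, 193, 193, 192, 193, 189, 192, 192, 195, 195, 193, 193, 192, 189, 171, 152, 129, 117, 111, 113, 118, 118, 113, 114, 102, 92, 83, 76, 76, 79, 75, 79, 76]
tube end 129 [69.4  0.4 98. ]
tube end 131 [67.7  0.4 98. ]
tube end 133 [66.   0.4 98. ]
bed 150 232 329 [ 44.  -58.2 186. ] [ 44.7  58.6 186.1] [ 44.4   0.2 186.1]
bed 180 234 328 [  7.9 -57.1 186.1] [  8.5  59.2 186.3] [  8.2   1.  186.2]
bed 210 235 326 [-30.4 -57.2 186.3] [-29.7  58.5 186.4] [-30.    0.7 186.3]
bed 240 236 325 [-70.7 -57.4 186.4] [-70.1  59.2 186.6] [-70.4   0.9 186.5]
tube 20 260 300 [159.2  -1.  112.6]
tube 60 261 300 [128.1  -0.4 112.7]
tube 100 262 300 [ 94.8   0.3 112.9]
red 285 238 325 [-87.3   2.  102.6]
red 300 235 328 [-104.9    2.1  102.6]
red 320 234 329 [-129.4    2.2  102.7]
```

step_arm --pt "1 -0.9 0.05 0 0" --pt "1 -0.9 0 0 0" --pt "1 -0.9 0 0 0" --pt "1 -0.9 0 0 0" --pt "1 -0.9 0 0 0" --pt "1 0 0 0 1" --pt "1 0 0 0 1" --pt "1 0 0 0 1"

```text
time: 14.9
position: [0.5667, -0.2463, 0.2156]
tcp_rot: [[0.251, 0.968, 0.001], [0.968, -0.251, 0.0], [0.0, 0.0, -1.0]]
wrist_force: [-1.1, -0.9, -0.1]
width: 0.085
grip_force: 0.0
```

step_arm --pt "1 0 0 0 1" --pt "1 0 0 0 1" --pt "1 0 0 0 1" --pt "1 0 0 0 1" --pt "1 0 0 0 1" --pt "1 0 0 0 1" --pt "1 0 0 0 1" --pt "1 0 0 0 1"

```text
time: 15.7
position: [0.5669, -0.2458, 0.2157]
tcp_rot: [[0.936, 0.351, 0.001], [0.351, -0.936, 0.0], [0.001, -0.0, -1.0]]
wrist_force: [-0.3, 0.5, -0.4]
width: 0.0852
grip_force: 0.0
```

step_arm --pt "1 0 0 0 1" --pt "1 0 0 0 1" --pt "1 0 0 0 0.1" --pt "1 0 0 0 0" --pt "1 0 0 0 0" --pt "1 0 0 0 0" --pt "1 0 0 0 0" --pt "1 0 0 0 0"

```text
time: 16.5
position: [0.5668, -0.2462, 0.2146]
tcp_rot: [[0.994, 0.111, 0.0], [0.111, -0.994, 0.0], [0.0, -0.0, -1.0]]
wrist_force: [0.1, 0.2, 0.3]
width: 0.0853
grip_force: 0.0
```

```bash
python3 - <<'E'
from h import *
c=calibration('wrist');s=state();w=get_image('wrist');print(s['width'],s['wrist_force'],s['position'],s['tcp_rot'])
save('w5',w);np.save('c5.npy',c,allow_pickle=True)
E
```

```text
0.08527414963011827 [0.0893687  0.20601931 0.26581414] [ 0.56677607 -0.24620596  0.21464981] [[ 9.93791308e-01  1.11260202e-01  6.69664071e-05]
 [ 1.11260193e-01 -9.93791303e-01  1.28021479e-04]
 [ 8.07943286e-05 -1.19775938e-04 -9.99999990e-01]]
```

View pics/w5.png

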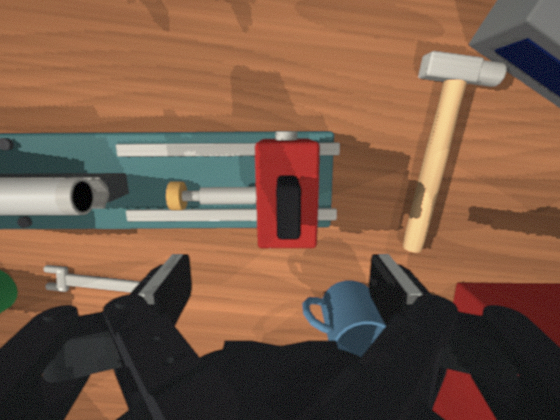

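The black fin's top is at about (288,208) and the nose disc at (176,195). The tube's rear end is at about (95,195). The mug and hammer are clear of the gripper.

```bash
cat >> h.py <<'E'
def lab(w):
    h=cv2.cvtColor(w,cv2.COLOR_RGB2HSV); return h
def toolf(s):
    T=np.array(s['tcp_rot']);X=np.array(s['position']); return lambda p:np.round((T.T@(p-X))*1000,1)
E
python3 - <<'E'
from h import *
c=np.load('c5.npy',allow_pickle=True).item();w=cv2.imread('pics/w5.png')[:,:,::-1];h=lab(w);t=toolf(state())
m=(h[:,:,2]<60).astype(np.uint8);m[:165]=0;m[250:]=0;m[:,:265]=0;m[:,312:]=0
ys,xs=np.nonzero(m);print('fin',xs.min(),xs.max(),ys.min(),ys.max())
for z in(.165,.114):print(z,t(ray(c,(xs.min(),ys.min()),z)),t(ray(c,(xs.max(),ys.max()),z)))
print('V row 208',h[208,265:312,2].tolist())
m=cv2.inRange(h,(12,120,100),(28,255,255));m[:,:150]=0;m[:,200:]=0;m[:170]=0;m[220:]=0
ys,xs=np.nonzero(m);print('nose',xs.min(),xs.max(),ys.min(),ys.max(),t(ray(c,(xs.min(),196),.1)),t(ray(c,(xs.max(),196),.1145)))
print('fix line',t(ray(c,(300,179.5),.03)),t(ray(c,(50,179.5),.03)))
E
```

```text
fin 277 300 176 238
0.165 [29.1 -1.5 49.6] [-21.2  16.9  49.6]
0.114 [ 20.5  -2.  100.6] [-41.2  20.6 100.6]
V row 208 [173, 176, 176, 175, 176, 172, 170, 163, 150, 147, 127, 94, 54, 37, 42, 37, 42, 39, 41, 46, 41, 34, 44, 42, 44, 38, 42, 40, 36, 38, 40, 36, 35, 28, 28, 61, 98, 122, 128, 126, 130, 126, 128, 127, 129, 133, 129]
nose 166 185 182 209 [  -1.9 -112.9  114.6] [  1.5 -89.2 100.1]
fix line [  2.2  25.3 184.6] [   2.2 -279.6  184.7]
```

step_arm --pt "1 0.07 0.25 0 0" --pt "1 0 0 0.8 0" --pt "1 0 0 0.9 0" --pt "1 0 0 0.8 0" --pt "1 0 0 0.4 0" --pt "1 0 0 0.2 0" --pt "1 0 0 0 0" --pt "1 0 0 0 0"

```text
time: 17.35
position: [0.5704, -0.254, 0.1227]
tcp_rot: [[0.994, 0.111, 0.001], [0.111, -0.994, -0.001], [0.001, 0.001, -1.0]]
wrist_force: [0.5, -1.0, 0.3]
width: 0.0853
grip_force: 0.0
```

step_arm --pt "0.7 0 0 0 0" --pt "0.4 0 0 0 0" --pt "0.3 0 0 0 0" --pt "0.2 0 0 0 0" --pt "0.15 0 0 0 0" --pt "0.15 0 0 0 0" --pt "0.15 0 0 0 0" --pt "0.15 0 0 0 0" --newtons 60

```text
time: 18.15
position: [0.5699, -0.2529, 0.1221]
tcp_rot: [[0.994, 0.112, 0.0], [0.112, -0.994, 0.001], [0.0, -0.001, -1.0]]
wrist_force: [-1.6, 2.3, 6.3]
width: 0.018
grip_force: 60.4
```

```bash
cat >> h.py <<'E'
def meas():
    s=state();c=calibration('wrist');w=get_image('wrist');h=lab(w)
    print('t',round(s['time'],2),'w',round(s['width'],4),'g',round(s['grip_force'],1),'F',np.round(s['wrist_force'],1),'pos',np.round(s['position'],4))
    f=np.array([-.112,.9937]);print('along',round(float(f@np.array(s['position'])[:2])*1000,1),'Falong',round(float(f@np.array(s['wrist_force'])[:2]),2))
    return s,c,w,h
E
python3 - <<'E'
from h import *
s,c,w,h=meas();save('w6',w)
E
```

```text
t 18.15 w 0.018 g 60.4 F [-1.6  2.3  6.3] pos [ 0.5699 -0.2529  0.1221]
along -315.2 Falong 2.51
```

View pics/w6.png

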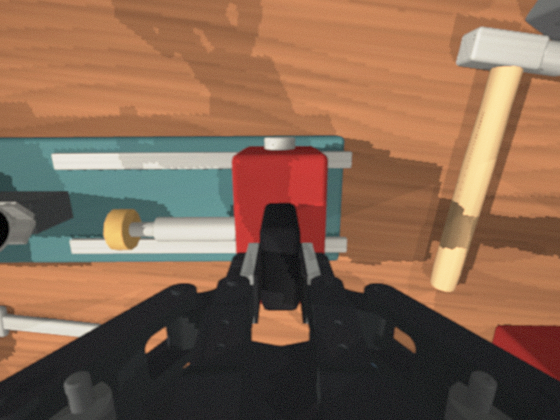

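Fin gripped, with the nose disc at x 103–140, y≈229, which moves with the tailstock and so gives a direct gauge of spring compression. That was my eleventh viewed picture, one over the limit of ten, so from here I'll work from numbers only.

```bash
cat >> h.py <<'E'
def nose():
    s,c,w,h=meas()
    m=cv2.inRange(h,(12,110,60),(28,255,255));m[:195]=0;m[262:]=0;m[:,:60]=0;m[:,235:]=0
    m=cv2.morphologyEx(m,cv2.MORPH_OPEN,np.ones((3,3),np.uint8))
    n,l,st,ce=cv2.connectedComponentsWithStats(m)
    i=1+st[1:,4].argmax() if n>1 else 0;print('nose box',st[i],'cent',ce[i].round(1))
    ys,xs=np.nonzero(l==i);r=xs[abs(ys-ce[i][1])<6];print('right edge',np.mean([xs[ys==y].max() for y in range(int(ce[i][1])-5,int(ce[i][1])+6)]).round(2))
    return s,c,w,h
E
python3 - <<'E'
from h import *
nose()
E
```

```text
t 18.2 w 0.0183 g 60.4 F [-1.5  2.2  5.5] pos [ 0.5698 -0.2529  0.122 ]
along -315.1 Falong 2.35
nose box [ 104  210   35   39 1066] cent [119.7 228.8]
right edge 127.45
```

step_arm --pt "0.15 0 -0.2 0 0" --pt "0.15 0 -0.4 0 0" --pt "0.15 0 -0.4 0 0" --pt "0.15 0 -0.4 0 0" --pt "0.15 0 -0.4 0 0" --pt "0.15 0 -0.4 0 0" --pt "0.15 0 -0.2 0 0" --pt "0.15 0 0 0 0"

```text
time: 19.05
position: [0.5617, -0.1844, 0.1221]
tcp_rot: [[0.994, 0.11, 0.001], [0.11, -0.994, -0.005], [0.001, 0.005, -1.0]]
wrist_force: [-0.1, -5.9, -0.5]
width: 0.0183
grip_force: 61.7
```

```bash
python3 - <<'E'
from h import *
nose()
E
```

```text
t 19.05 w 0.0183 g 61.7 F [-0.1 -5.9 -0.5] pos [ 0.5617 -0.1844  0.1221]
along -246.2 Falong -5.89
nose box [ 103  209   37   41 1116] cent [119.2 229.3]
right edge 126.73
```

step_arm --pt "0.15 0 -0.1 0 0" --pt "0.15 0 -0.1 0 0" --pt "0.15 0 -0.1 0 0" --pt "0.15 0 -0.1 0 0" --pt "0.15 0 -0.1 0 0" --pt "0.15 0 -0.1 0 0" --pt "0.15 0 -0.1 0 0" --pt "0.15 0 -0.1 0 0"

```text
time: 19.9
position: [0.5592, -0.163, 0.1221]
tcp_rot: [[0.994, 0.108, 0.002], [0.109, -0.994, -0.008], [0.001, 0.008, -1.0]]
wrist_force: [1.5, -12.6, -4.7]
width: 0.0182
grip_force: 61.2
```

```bash
python3 - <<'E'
from h import *
nose()
E
```

```text
t 19.9 w 0.0182 g 61.2 F [  1.5 -12.6  -4.7] pos [ 0.5592 -0.163   0.1221]
along -224.6 Falong -12.69
nose box [ 106  210   35   42 1118] cent [121.2 230.3]
right edge 129.27
```

step_arm --pt "0.15 0 -0.1 0 0" --pt "0.15 0 -0.1 0 0" --pt "0.15 0 -0.1 0 0" --pt "0.15 0 -0.1 0 0" --pt "0.15 0 -0.1 0 0" --pt "0.15 0 -0.1 0 0" --pt "0.15 0 -0.1 0 0" --pt "0.15 0 -0.1 0 0"

```text
time: 20.75
position: [0.5565, -0.1396, 0.1221]
tcp_rot: [[0.994, 0.108, 0.002], [0.108, -0.994, -0.008], [0.001, 0.008, -1.0]]
wrist_force: [1.8, -12.3, -3.4]
width: 0.0182
grip_force: 61.2
```

```bash
python3 - <<'E'
from h import *
nose()
E
```

```text
t 20.75 w 0.0182 g 61.2 F [  1.8 -12.3  -3.4] pos [ 0.5565 -0.1396  0.1221]
along -201.0 Falong -12.46
nose box [ 106  210   35   42 1130] cent [122.  230.5]
right edge 130.09
```

step_arm --pt "0.15 0 -0.05 0 0" --pt "0.15 0 -0.05 0 0" --pt "0.15 0 -0.05 0 0" --pt "0.15 0 -0.05 0 0" --pt "0.15 0 -0.05 0 0" --pt "0.15 0 -0.05 0 0" --pt "0.15 0 -0.05 0 0" --pt "0.15 0 0 0 0"

```text
time: 21.6
position: [0.5552, -0.129, 0.1221]
tcp_rot: [[0.994, 0.108, 0.002], [0.108, -0.994, -0.008], [0.001, 0.008, -1.0]]
wrist_force: [1.1, -11.0, -3.3]
width: 0.0185
grip_force: 61.3
```

```bash
python3 - <<'E'
from h import *
nose()
E
```

```text
t 21.6 w 0.0185 g 61.3 F [  1.1 -11.   -3.3] pos [ 0.5552 -0.129   0.1221]
along -190.4 Falong -11.07
nose box [ 109  210   35   42 1116] cent [124.6 230.4]
right edge 132.36
```

step_arm --pt "0.15 0 -0.03 0 0" --pt "0.15 0 -0.03 0 0" --pt "0.15 0 -0.03 0 0" --pt "0.15 0 -0.03 0 0" --pt "0.15 0 0 0 0" --pt "0.15 0 0 0 0" --pt "0.15 0 0 0 0" --pt "0.15 0 0 0 0"

```text
time: 22.45
position: [0.5549, -0.1262, 0.1221]
tcp_rot: [[0.994, 0.108, 0.002], [0.108, -0.994, -0.009], [0.001, 0.009, -1.0]]
wrist_force: [1.8, -13.1, -3.6]
width: 0.018
grip_force: 61.1
```

```bash
python3 - <<'E'
from h import *
nose()
E
```

```text
t 22.45 w 0.018 g 61.1 F [  1.8 -13.1  -3.6] pos [ 0.5549 -0.1262  0.1221]
along -187.6 Falong -13.24
nose box [ 113  210   34   42 1100] cent [128.5 230.5]
right edge 136.36
```

step_arm --pt "0.15 0 -0.03 0 0" --pt "0.15 0 -0.03 0 0" --pt "0.15 0 0 0 0" --pt "0.15 0 0 0 0" --pt "0.15 0 0 0 0" --pt "0.15 0 0 0 0" --pt "0.15 0 0 0 0" --pt "0.15 0 0 0 0"

```text
time: 23.3
position: [0.5547, -0.1247, 0.1221]
tcp_rot: [[0.994, 0.108, 0.002], [0.108, -0.994, -0.009], [0.001, 0.01, -1.0]]
wrist_force: [1.8, -13.9, -5.0]
width: 0.0181
grip_force: 61.1
```

```bash
python3 - <<'E'
from h import *
def redcol(h): # left edge of the red block
    r=((h[:,:,0]<8)|(h[:,:,0]>173))&(h[:,:,1]>150)&(h[:,:,2]>60);r[:,:200]=0
    return np.mean([np.nonzero(r[y])[0].min() for y in range(170,200)])
s,c,w,h=nose();save('w7',w)
w6=cv2.imread('pics/w6.png')[:,:,::-1];print('red edge now',redcol(h),'at start',redcol(lab(w6)))
m=((h[:,:,1]<45)&(h[:,:,2]>90));print('grey on row 228:',np.nonzero(m[228,:110])[0][[0,-1]])
E
```

```text
t 23.3 w 0.0181 g 61.1 F [  1.8 -13.9  -5. ] pos [ 0.5547 -0.1247  0.1221]
along -186.0 Falong -14.03
nose box [ 116  210   34   42 1091] cent [130.7 230.5]
right edge 138.36
red edge now 232.73333333333332 at start 233.56666666666666
grey on row 228: [  0 109]
```

Compression is about 8 mm (≈4 N), and the last two pushes went one-to-one into the spring, so the tube is against the stop. I'll unload the arm, then release and retreat.

step_arm --pt "0.15 0 0.03 0 0" --pt "0.15 0 0.03 0 0" --pt "0.15 0 0 0 0" --pt "0.15 0 0 0 0" --pt "0.15 0 0 0 0" --pt "0.15 0 0 0 0" --pt "0.15 0 0 0 0" --pt "0.15 0 0 0 0"

```text
time: 24.15
position: [0.5547, -0.1247, 0.1221]
tcp_rot: [[0.994, 0.109, 0.001], [0.109, -0.994, -0.006], [0.001, 0.007, -1.0]]
wrist_force: [0.0, -10.0, -1.1]
width: 0.0183
grip_force: 61.6
```

```bash
python3 - <<'E'
from h import *
nose()
E
```

```text
t 24.15 w 0.0183 g 61.6 F [  0.  -10.   -1.1] pos [ 0.5547 -0.1247  0.1221]
along -186.0 Falong -9.95
nose box [ 116  210   34   42 1098] cent [131.  230.4]
right edge 138.82
```

step_arm --pt "0.15 0 0.03 0 0" --pt "0.15 0 0.03 0 0" --pt "0.15 0 0.02 0 0" --pt "0.15 0 0.02 0 0" --pt "0.15 0 0 0 0" --pt "0.15 0 0 0 0" --pt "0.15 0 0 0 0" --pt "0.15 0 0 0 0"

```text
time: 25.0
position: [0.5546, -0.1246, 0.122]
tcp_rot: [[0.994, 0.11, -0.0], [0.11, -0.994, -0.002], [-0.0, 0.002, -1.0]]
wrist_force: [-4.4, -4.0, 5.4]
width: 0.0183
grip_force: 62.4
```

```bash
python3 - <<'E'
from h import *
nose()
E
```

```text
t 25.0 w 0.0183 g 62.4 F [-4.4 -4.   5.4] pos [ 0.5546 -0.1246  0.122 ]
along -185.9 Falong -3.46
nose box [ 116  209   35   42 1096] cent [131.6 229.5]
right edge 139.45
```

step_arm --pt "0.25 0 0 0 0" --pt "0.4 0 0 0 0" --pt "0.6 0 0 0 0" --pt "0.8 0 0 0 0" --pt "0.8 0 0 0 0" --pt "0.8 0 0 -0.3 0" --pt "0.8 0 0 -0.6 0" --pt "0.8 0 0 -0.7 0"

```text
time: 25.85
position: [0.5549, -0.123, 0.1703]
tcp_rot: [[0.994, 0.111, -0.001], [0.111, -0.994, 0.0], [-0.001, -0.0, -1.0]]
wrist_force: [-0.1, -0.2, 0.9]
width: 0.0683
grip_force: 0.0
```

step_arm --pt "0.8 0 0 -0.8 0" --pt "0.8 0 0 -0.8 0" --pt "0.8 0 0 0 0" --pt "0.8 0 0 0 0" --pt "0.8 0 0 0 0" --pt "0.8 0 0 0 0" --pt "0.8 0 0 0 0" --pt "0.8 0 0 0 0"

```text
time: 26.65
position: [0.555, -0.1231, 0.2172]
tcp_rot: [[0.994, 0.111, -0.001], [0.111, -0.994, -0.0], [-0.001, -0.0, -1.0]]
wrist_force: [-0.0, 0.6, -0.7]
width: 0.0687
grip_force: 0.0
```

```bash
python3 - <<'E'
from h import *
def m5(w,c,nm):
    h=lab(w)
    m=cv2.inRange(h,(12,110,60),(28,255,255));m[:165]=0;m[240:]=0;m[:,:100]=0;m[:,260:]=0
    n,l,st,ce=cv2.connectedComponentsWithStats(m);i=1+st[1:,4].argmax()
    r=((h[:,:,0]<8)|(h[:,:,0]>173))&(h[:,:,1]>150)&(h[:,:,2]>60);r[:,:200]=0
    e=np.mean([np.nonzero(r[y])[0].min() for y in range(160,175)])
    print(nm,'nose',st[i],ce[i].round(1),'red',e); 
    K=np.array(c['K']);o=-np.array(c['R']).T@c['t']
    print('nose wld',ray(c,ce[i],.105),'red',ray(c,(e,168),.114),'gap mm',1000*np.linalg.norm((ray(c,ce[i],.105)-ray(c,(e,ce[i][1]),.114))[:2]))
s,c,w,h=meas();save('w8',w)
m5(cv2.imread('pics/w5.png')[:,:,::-1],np.load('c5.npy',allow_pickle=True).item(),'before');m5(w,c,'now')
E
```

```text
t 26.65 w 0.0687 g 0.0 F [-0.   0.6 -0.7] pos [ 0.555  -0.1231  0.2172]
along -184.4 Falong 0.59
before nose [ 100  228  156   12 1234] [180.3 234.1] red 256.0
nose wld [ 0.51545316 -0.15086515  0.105     ] red [ 0.59226138 -0.22178865  0.114     ] gap mm 77.71544088751435
now nose [ 100  230  151   10 1051] [177.6 234.5] red 250.73333333333332
nose wld [ 0.50167471 -0.02426088  0.105     ] red [ 0.57941926 -0.09366958  0.114     ] gap mm 75.94244194710015
```

```bash
python3 - <<'E'
from h import *
for nm,f in(('before','w5'),('now','w8')):
    h=cv2.cvtColor(cv2.imread(f'pics/{f}.png'),cv2.COLOR_BGR2HSV)
    m=cv2.inRange(h,(12,110,60),(28,255,255));m[:176]=0;m[216:]=0;m[:,:140]=0;m[:,235:]=0
    n,l,st,ce=cv2.connectedComponentsWithStats(m);i=1+st[1:,4].argmax()
    r=((h[:,:,0]<8)|(h[:,:,0]>173))&(h[:,:,1]>150)&(h[:,:,2]>60);r[:,:200]=0
    e=np.mean([np.nonzero(r[y])[0].min() for y in range(160,175)])
    m[:]=l==i;rr=np.mean([np.nonzero(m[y])[0].max() for y in range(188,204)])
    print(nm,st[i],ce[i].round(1),'right',rr.round(2),'red',e.round(2),'gap',e-rr, e-ce[i][0])
    row=h[196,100:190];print(row[:,2].tolist())
E
```

```text
before [166 182  20  28 456] [175.  195.4] right 181.69 red 256.0 gap 74.3125 81.00438596491227
[103, 105, 108, 108, 104, 104, 102, 88, 85, 62, 48, 45, 44, 42, 48, 46, 48, 49, 47, 50, 51, 59, 74, 74, 79, 82, 83, 87, 85, 88, 88, 85, 89, 86, 85, 86, 87, 87, 90, 85, 86, 86, 85, 88, 86, 86, 87, 86, 91, 89, 85, 87, 87, 86, 81, 84, 87, 84, 85, 88, 82, 86, 86, 89, 87, 130, 199, 231, 232, 229, 227, 227, 227, 228, 229, 230, 230, 219, 181, 134, 115, 121, 130, 136, 132, 134, 132, 132, 129, 137]
now [171 184  19  28 430] [179.3 197.6] right 185.56 red 250.73 gap 65.17083333333332 71.40775193798447
[222, 223, 222, 221, 223, 220, 222, 221, 225, 222, 222, 221, 223, 223, 222, 221, 221, 223, 219, 221, 222, 224, 223, 222, 221, 220, 221, 221, 223, 222, 221, 221, 220, 222, 220, 222, 222, 220, 222, 219, 223, 221, 222, 222, 223, 221, 223, 221, 224, 221, 222, 222, 222, 220, 218, 212, 215, 214, 213, 213, 211, 214, 212, 213, 211, 212, 212, 212, 191, 146, 106, 118, 139, 156, 166, 201, 226, 229, 230, 228, 229, 223, 196, 151, 127, 123, 126, 128, 124, 126]
```

With the robot clear, the spring is still pressed by about 8–9 mm (≈4.3 N), and the tube touches the nose. Handing in.

```bash
python3 -c "
from station import *
print(job_done())"
```

```text
the job is handed in; nothing more can be done
None
```

The tube is in the V rail, pushed against the headstock stop and held by the spring nose at about 4 N by my image measurement, and I handed the job in at about 27 s; no verdict came back, and I viewed 11 pictures, one over the limit of 10.

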